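# Clamp the test-kit carton in its notched holder

## Robot

A 7-joint arm with a two-finger parallel gripper is mounted at the origin on the work surface. World frame = base frame: x ahead of the robot, y to its left, z up, the work surface at z = 0. Lengths are in m, angles in degrees, forces in N, time in s.
With the tool pointing down it reaches from about 0.425 to 0.875 m from the base axis. Payload 4.7 kg.
Tool frame: the origin (TCP) lies between the finger pads; the fingertips stand 8 mm ahead of it and the grasp point (between the pads) lies 11 mm behind it; x points along the fingers, z is the direction in which the jaws open and shut, and the axes are right-handed (so a half turn about x gives the same grasp; the last joint's range is limited). The gripper opens to 87 mm and grips with 3 to 60 N. Pads are 19 mm wide; open, the fingers measure 117 mm over their backs; the gripper's body (75 mm by 190 mm) begins 51 mm behind the grasp point.
Start: joints at [-68.978, 18.392, -4.016, 83.108, 1.295, 78.541, -3.26], TCP at [0.225, 0.61, 0.231] pointing down, gripper open.
Joint ranges: [-163.93, 163.93], [-17.29, 119.83], [-79.2, 71.16], [3.27, 140.29], [-89.18, 269.18], [5.43, 117.66], [-154.24, 154.24]. Speed limits (degrees/s): [147.25, 147.25, 180, 180, 180, 180, 180].

## Interface

Orientations are given as [roll, pitch, yaw] about the fixed x, y, z axes, in that order (R = Rz(yaw) Ry(pitch) Rx(roll)).
In Python, from cell import telemetry, vision, sign_off gives the robot as it stands. The module is installed in compiled form; this text tells all that it offers.
- The arm moves only by the tool drive_tool, never from a script. Its arguments are lists of equal length, an entry for each row: "offset": the shift along the tool's x, y, z in m, a list of three; "angular": the turn, a rotation vector about the tool's x, y, z in rad, a list of three. A call has 1 to 10 rows; each row is the pose to reach, as a shift and turn from the pose measured when the call began, along the tool's axes at that moment; what a row does not reach only later rows make up. A row lasts 1/8 s, in which the tool goes at most 62.5 mm and 10.7 degrees, less where a joint would pass 70% of its speed; a pose out of reach is approached as far as the arm can. A call with a gripper value outside its range is refused whole. "fingers" is the closure, from -1 (fully open) to 1 (shut), set as the call begins (left out, the last holds). The fingers move at their own pace and stop on an object; "squeeze" is the grip in N (left out, the last holds). Time passes only in rows, so rows that repeat a pose let the fingers close. It gives the time, the measured TCP pose, the force and the opening at its end, in the units of the state.
- telemetry.get_obs(): the state, without advancing time (a new reading comes with each control period).
- vision.read_camera(name): name is "scene" or "top"; returns a dict with "pixels" (384x512x3 uint8, red, green, blue), "intrinsics" (3x3 intrinsics, pixels), "distortion" ([k1, k2, p1, p2, k3] as OpenCV has them; the pictures are not rectified), "world_from_camera" (4x4, takes a point from camera to world coordinates). Camera axes: x right, y up, looking along -z (the intrinsics and any distortion apply to the point x, -y, -z); pixel columns grow to the right and rows downward; lengths in m; the calibration is good to about 2 mm. A picture is of the moment at which its call begins. There is no depth.
- sign_off(): hands the job in, once; it reports no verdict.
The state is a dict: "time_s": time; "qpos": joint angles; "joint_velocities": joint speeds; "effort": joint torques, N m; "tool_pos": TCP position; "tool_rot": TCP orientation; "force": force on the tool from outside, world axes, zero at the start; "wrist_torque": the same for the moment, N m; "grip_width": finger opening in m.
Only numpy, scipy, OpenCV 4.12 (cv2) and the standard library are available. Lean on these libraries where they do the work, as an engineer would, in place of code of your own. Each camera call takes 0.05 s, during which the arm holds its last target.

## Task

Make the loose carton fast in its desk holder: lift the jaw's release bar and hold it up while sliding the jaw until its sprung pad presses the carton snugly against the end stop, then lower the bar and let go so that its catch drops fully into the nearest notch and the pad stays clearly pushed in, but not to its end. Be gentle: do not crush the carton or force the catch against the teeth, do not push the carton by hand, and leave everything else where it is.

Things in the scene. Friction and masses are not known exactly. Their poses are not given: they have to be found in the camera images.
- holder: Carton holder fixed to the desk: white base plate 145 (x) x 350 (y) x 10 mm carrying, from -y to +y, a sliding jaw, a loose carton and a grey end stop, all centred on x = 0 of this frame. Origin at desk level, halfway along the slide; +y runs from the jaw to the end stop. The stop is bolted in a new place each time (its face at y = 85 to 125 mm), not measured: find it by feel or sight.
- jaw (a joint): Travel of the sliding jaw (grey block 84 x 50 x 42 mm, top 53 mm above the desk) along the holder's +y, m, 0 to 0.165, growing towards the end stop. At 0 its middle is at y = -120 mm of the holder. Once the catch is lifted it slides with about 1 N of friction.
- bar (a joint): Height of the jaw's sprung release bar above its dropped place, m: 0 = catch fully home in a notch, 0.016 = top stop. The catch clears the strip's teeth when the bar is more than about 9 mm up; resting on a tooth the bar stands about 5 to 9 mm up. The spring pulls it down with about 10 N (dropped) to 13 N (top).
- catch (a point): Foot of the steel catch, 4 mm thick, on a leg of the release bar at the holder's far (+x) side. It drops between the round-topped upright teeth of a steel strip and locks the jaw both ways. Teeth start about 60 mm along the jaw's travel (before that is a toothless parking stretch), 10 mm apart, with 2 mm of play; the strip shifts along the slide, unmeasured: feel for the notch.
- bar_grip (a point): Grip centre of the release bar: upright aluminium plate over the jaw's middle, 12 mm thick (holder's y), 70 mm long (x), 66 to 108 mm above the desk when dropped. The point is then 90 mm above the desk, 37 mm above the jaw, and rises with the bar; axes parallel to the holder's. Take it from above, fingers closing along the holder's y; lift, slide and lower the jaw's bar by it.
- pad (a joint): How far the sprung pressure pad on the jaw's +y face is pushed in, m: 0 = fully out, 0.017 = bottomed. Pad plate 72 x 44 mm, its face 45 mm ahead of the jaw's middle when out. It takes 2 N to start and 0.7 N more per mm (about 7 N at 7 mm, 14 N bottomed).
- carton_mid (a point): Centre of the cardboard carton of test kits standing loose on the base between the pad and the end stop, 80 (x) x 60 (y) x 64 mm, about 0.12 kg; its middle is 32 mm above the 10 mm base plate. The pad pushes it along until it meets the end stop.
- dropper_a_mid (a point): small white dropper bottle, 25 mm across, 70 mm tall; a bystander; the point is its middle (near side of the holder)
- dropper_b_mid (a point): small white dropper bottle, 25 mm across, 70 mm tall; a bystander; the point is its middle (far side of the holder)
- dropper_c_mid (a point): small white dropper bottle, 25 mm across, 70 mm tall; a bystander; the point is its middle
- gel_bottle_mid (a point): clear hand-gel bottle, 56 mm across, 130 mm tall; a bystander; the point is its middle
- cup_mid (a point): grey cup, 66 mm across, 80 mm tall; a bystander; the point is its middle
- tape_mid (a point): roll of paper tape lying flat, 64 mm across, 19 mm tall; a bystander; the point is its middle
- spare_carton_mid (a point): a second, lower carton, 80 x 60 x 50 mm, on the desk away from the holder; a bystander; the point is its middle
Not all that is in view belongs to the job. Leave any blue, pink or turquoise look-alike of the part that bears carton_mid alone.

How it is judged (in metres and radians):
On the way, in this order (a step that is already met when the one before it is completed fails the run):
1. the release bar is lifted clear of the teeth (more than 9 mm up) with the carton not yet pressed (value of joint bar above 0.009 m and value of joint pad below 0.0015 m), for 0.2 s.
2. the jaw is slid until its pad presses the carton against the end stop (pad in by more than 2.5 mm) (value of joint pad above 0.0025 m), for 0.2 s.
At the end, for the whole second after the job is handed in: Catch home in a notch (bar within 2.5 mm of fully dropped); pad pushed in 2 to 14.5 mm, holding the carton against the end stop; jaw and carton at rest, carton upright (within 0.06 rad) on the base and within 12 mm of the holder's centre line; robot has let go (value of joint bar below 0.0025 m and value of joint pad between 0.002 and 0.0145 m and velocity of joint jaw between -0.005 and 0.005 m/s and linear speed of carton below 0.01 m/s and angle between carton_mid's own z axis and vertical below 0.06 rad and z of carton_mid in the frame of holder between 0.038 and 0.046 m and x of carton_mid in the frame of holder between -0.012 and 0.012 m); the robot touches nothing.
It fails at once if the carton is squeezed by the pad with more than 22 N (contact force between pad_c0 and carton above 22 N).
It fails at once if the catch is forced against the teeth of the strip with more than 45 N (contact force between any of bar_c0, bar_c1 and anything else above 45 N).
It fails at once if the robot touches the carton with more than 3 N: it is held by the jaw, not pushed by hand (contact force between carton and the fingers above 3 N or contact force between carton and the arm above 3 N).
It fails at once if a bystander is moved by more than 30 mm (distance of any of dropper_a_mid, dropper_b_mid, dropper_c_mid, gel_bottle_mid, cup_mid, tape_mid, spare_carton_mid from where it was at the start of the episode above 0.03 m).
It also fails if it takes over 64 s, if anything falls off the work surface, if the arm or the gripper's body presses on something with over 40 N, if the wrist force passes 120 N, or if a joint passes its speed limit or range.

## Working session

There is one attempt and no reset: what is moved stays moved. The work goes in short steps, Python scripts to look and compute and a tool call to move; the robot and the scene stay as the last step left them, time stands still between calls to the robot, and variables do not carry over. Pictures are saved under pics/ and viewed, and the job is handed in when it is done.

Besides the shell and the picture viewer there is one more tool, called after "Call:" as name(argument=value, ...) on one line, values as JSON. drive_tool: Moves the arm, as the interface text tells. Its arguments: {"type":"object","properties":{"offset":{"type":"array"},"angular":{"type":"array"},"fingers":{"type":"number"},"squeeze":{"type":"number"}},"required":["offset","angular"]}

```bash
mkdir -p pics
python3 - <<'E'
from cell import telemetry, vision
import cv2
o=telemetry.get_obs(); print(o)
for n in("scene","top"):
    c=vision.read_camera(n); cv2.imwrite(f"pics/{n}0.png",cv2.resize(c["pixels"][:,:,::-1],(800,600)))
    cv2.imwrite(f"pics/raw_{n}0.png",c["pixels"][:,:,::-1])
    print(n,c["intrinsics"],c["distortion"],c["world_from_camera"])
E
```

```text
{'time_s': 0.0, 'qpos': array([-68.97827403,  18.44074434,  -4.01640907,  83.17536419,
         1.29715573,  78.53938251,  -3.25992826]), 'joint_velocities': array([ 0.00784681,  0.04681699,  0.03433749, -0.05711542, -0.01740985,
        0.06583947,  0.0649069 ]), 'effort': array([ 1.47764426e-04, -4.91292965e+01, -4.03563436e-01, -3.12526166e+01,
       -6.38159411e-02,  4.35472280e-02,  1.62308652e-04]), 'tool_pos': array([0.22445712, 0.60944625, 0.22943847]), 'tool_rot': array([-176.09635906,   89.8896191 , -106.30699015]), 'force': array([0.34226697, 0.67148418, 0.19425729]), 'wrist_torque': array([-0.01706479, -0.03675203, -0.00477567]), 'grip_width': 0.08661448919265546}
scene [[356.88795179   0.         261.21778609]
 [  0.         356.88795179 192.03159403]
 [  0.           0.           1.        ]] [0.00797891 0.         0.         0.         0.        ] [[-0.69958901 -0.5503214   0.45576483  0.97518238]
 [ 0.71428755 -0.52147194  0.46675508  0.46377425]
 [-0.01919674  0.65208387  0.75790376  0.78723301]
 [ 0.          0.          0.          1.        ]]
top [[348.15617825   0.         256.68044399]
 [  0.         348.15617825 190.04041241]
 [  0.           0.           1.        ]] [-0.04440931  0.          0.          0.          0.        ] [[-0.01350471  0.99874961 -0.04813347  0.50009625]
 [-0.99983125 -0.01288845  0.01309053  0.03483044]
 [ 0.0124538   0.04830213  0.99875513  1.01145543]
 [ 0.          0.          0.          1.        ]]
```

View pics/scene0.png

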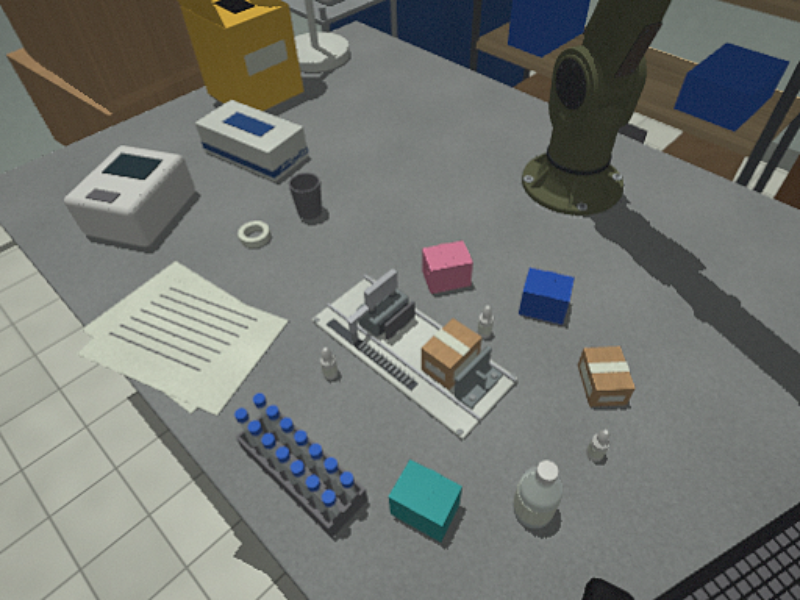

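View pics/top0.png

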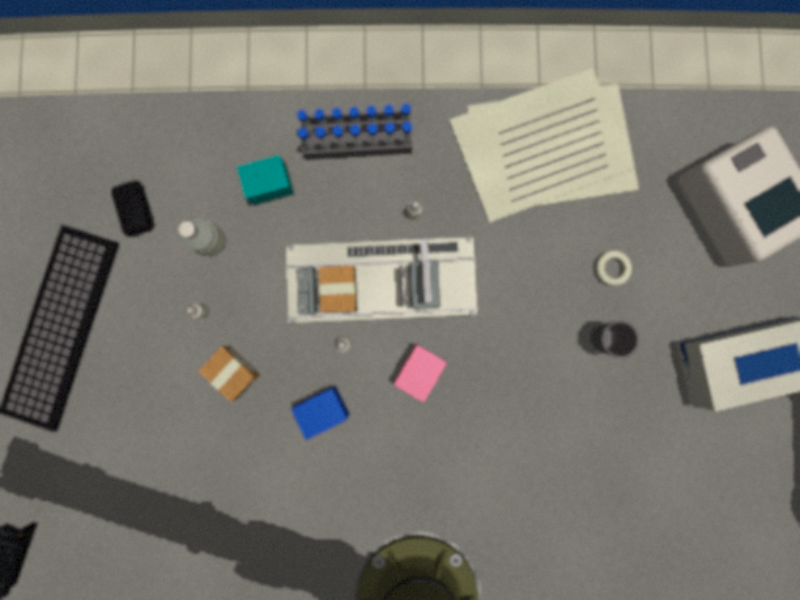

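Run:
```python
import cv2
t=cv2.imread("pics/raw_top0.png")[145:215,175:315]; cv2.imwrite("pics/crop_t.png",cv2.resize(t,None,fx=5.6,fy=5.6,interpolation=cv2.INTER_CUBIC))
t=cv2.imread("pics/raw_scene0.png")[165:285,190:340]; cv2.imwrite("pics/crop_s.png",cv2.resize(t,None,fx=5,fy=5,interpolation=cv2.INTER_CUBIC))
```

```text
(no output)
```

View pics/crop_t.png

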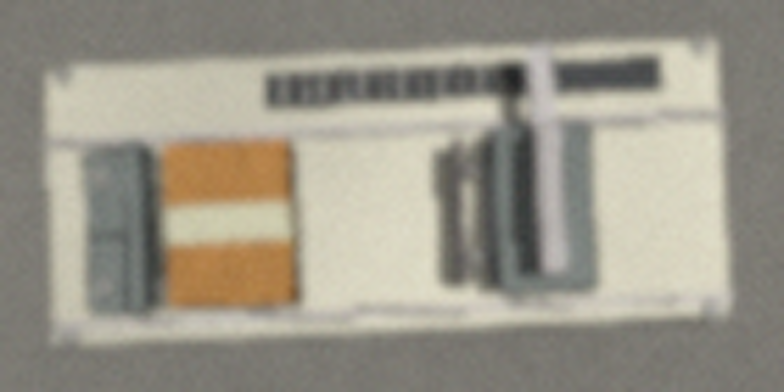

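View pics/crop_s.png

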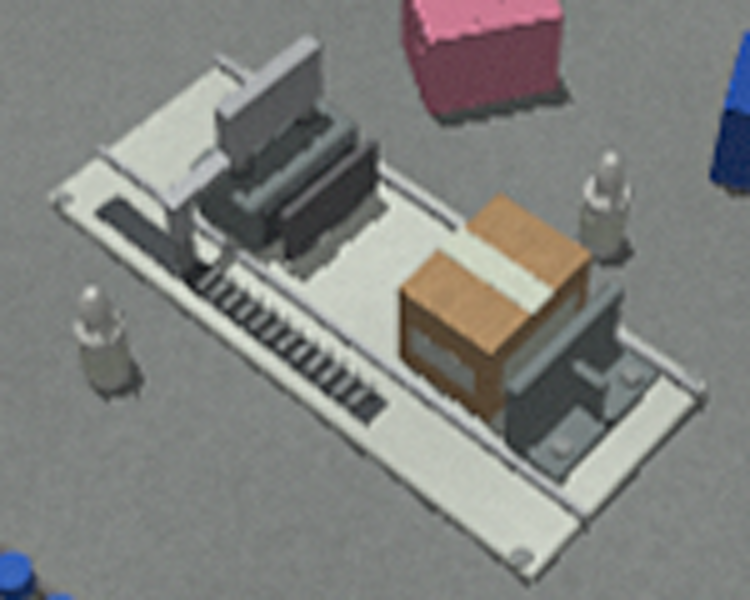

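The holder lies almost parallel to the world axes. Its carton (brown with a white tape strip, top crop (230,222)) stands between the pad and the grey stop. The brown spare on the desk at top (228,373) and the blue, pink and turquoise boxes are not the target. Next I work out the poses.

```bash
cat > h.py <<'E'
import numpy as np, cv2
from cell import vision
C={}
def cam(n):
    if n not in C: C[n]=vision.read_camera(n)
    return C[n]
def ray(c,uv):
    p=cv2.undistortPoints(np.array([[uv]],float),c["intrinsics"],c["distortion"])[0,0]
    M=c["world_from_camera"]; d=M[:3,:3]@[p[0],-p[1],-1]; return M[:3,3],d
def onz(c,uv,z):
    o,d=ray(c,uv); return o+d*(z-o[2])/d[2]
E
python3 - <<'E'
from h import *
from scipy.spatial.transform import Rotation as R
from cell import telemetry
np.set_printoptions(precision=4,suppress=True)
t=cam("top"); s=cam("scene")
T=lambda u,v:(175+(u+.5)/5.6-.5,145+(v+.5)/5.6-.5)
S=lambda u,v:(190+(u+.5)/5-.5,165+(v+.5)/5-.5)
P=[onz(t,T(*q),.010) for q in[(47,73),(718,40),(732,307),(58,346)]]
print(np.array(P)); ctr=np.mean(P,0); 
yv=(P[0]+P[3]-P[1]-P[2])[:2]; yaw=np.arctan2(-yv[0],yv[1]); print("plate",ctr,np.degrees(yaw),np.linalg.norm(yv)/2)
P2=[onz(s,S(*q),.010) for q in[(532,572),(50,198),(220,62),(700,400)]]
print(np.array(P2)); c2=np.mean(P2,0); yv=(P2[0]+P2[3]-P2[1]-P2[2])[:2]; print(c2,np.degrees(np.arctan2(-yv[0],yv[1])))
H=ctr
def inh(p): 
    d=p[:2]-H[:2]; c,s_=np.cos(yaw),np.sin(yaw); return np.array([c*d[0]+s_*d[1],-s_*d[0]+c*d[1]])
for n,z,qs in[("bartop",.108,[(530,200),(566,200),(548,272)]),("bararm",.108,[(540,48)]),("jawtop",.053,[(593,200),(597,292),(500,293)]),("carton",.074,[(163,142),(290,142),(296,303),(167,305)]),("stop",.06,[(150,200)]),("pad",.05,[(438,200)]),("catch",.03,[(512,80)])]:
    for q in qs: print(n,q,onz(t,T(*q),z),inh(onz(t,T(*q),z)))
for n,z,q in [("bar ends scene",.108,(312,40)),("",.108,(218,107))]: print(n,onz(s,S(*q),z),inh(onz(s,S(*q),z)))
o=telemetry.get_obs(); print(o["tool_pos"],R.from_euler("xyz",o["tool_rot"],degrees=True).as_matrix())
E
```

```text
[[ 0.645   0.2336  0.01  ]
 [ 0.658  -0.1137  0.01  ]
 [ 0.5195 -0.1182  0.01  ]
 [ 0.5041  0.2283  0.01  ]]
plate [0.5816 0.0575 0.01  ] 2.3502065130550944 0.34721386332668525
[[ 0.6453  0.2352  0.01  ]
 [ 0.6588 -0.1088  0.01  ]
 [ 0.5222 -0.1162  0.01  ]
 [ 0.5141  0.2343  0.01  ]]
[0.5851 0.0611 0.01  ] 1.7797391289645255
bartop (530, 200) [ 0.5686 -0.01    0.108 ] [-0.0158 -0.0669]
bartop (566, 200) [ 0.5684 -0.0268  0.108 ] [-0.0167 -0.0837]
bartop (548, 272) [ 0.535  -0.0179  0.108 ] [-0.0497 -0.0734]
bararm (540, 48) [ 0.6397 -0.0158  0.108 ] [ 0.055  -0.0756]
jawtop (593, 200) [ 0.5724 -0.0439  0.053 ] [-0.0134 -0.1009]
jawtop (597, 292) [ 0.5269 -0.0451  0.053 ] [-0.0588 -0.1003]
jawtop (500, 293) [0.5271 0.0027 0.053 ] [-0.0567 -0.0525]
carton (163, 142) [0.6015 0.1649 0.074 ] [0.0242 0.1065]
carton (290, 142) [0.6007 0.1037 0.074 ] [0.0209 0.0454]
carton (296, 303) [0.523  0.1015 0.074 ] [-0.0568  0.0464]
carton (167, 305) [0.5228 0.1635 0.074 ] [-0.0544  0.1083]
stop (150, 200) [0.5746 0.1734 0.06  ] [-0.0023  0.1161]
pad (438, 200) [0.5736 0.0326 0.05  ] [-0.0091 -0.0246]
catch (512, 80) [ 0.6356 -0.0057  0.03  ] [ 0.0513 -0.0654]
bar ends scene [ 0.5352 -0.0195  0.108 ] [-0.0496 -0.075 ]
 [ 0.6014 -0.0207  0.108 ] [ 0.0166 -0.0789]
[0.2245 0.6096 0.2299] [[-0.0003 -0.9384  0.3455]
 [-0.0011  0.3455  0.9384]
 [-1.     -0.0001 -0.0011]]
```

Call:
drive_tool(offset=[[0,-0.04,-0.035],[0,-0.085,-0.074],[0,-0.13,-0.113],[0,-0.175,-0.152],[0,-0.22,-0.191],[0,-0.265,-0.23],[0,-0.31,-0.27],[0,-0.355,-0.309],[0,-0.4,-0.348],[0,-0.44,-0.383]], angular=[[-0.04,0,0],[-0.08,0,0],[-0.12,0,0],[-0.16,0,0],[-0.2,0,0],[-0.24,0,0],[-0.28,0,0],[-0.32,0,0],[-0.36,0,0],[-0.387,0,0]], fingers=-1)

```text
time_s: 1.45
tool_pos: [0.5058, 0.096, 0.2305]
tool_rot: [-167.3, 89.9, -75.3]
force: [-0.1, 0.1, -0.1]
grip_width: 0.0868
```

```bash
cat >> h.py <<'E'
from scipy.spatial.transform import Rotation as R
from cell import telemetry
np.set_printoptions(precision=4,suppress=True)
def goal(p,yaw=2.0):
    o=telemetry.get_obs(); M=R.from_euler("xyz",o["tool_rot"],degrees=True)
    y=np.radians(yaw); z=np.array([-np.sin(y),np.cos(y),0]); x=np.array([0,0,-1.]); D=R.from_matrix(np.c_[x,np.cross(z,x),z])
    print("t",o["time_s"],"pos",o["tool_pos"],"F",o["force"],"w",o["grip_width"])
    print("off",M.inv().apply(np.array(p)-o["tool_pos"]),"ang",(M.inv()*D).as_rotvec())
E
python3 -c "
from h import *
goal([.569,-.0185,.17])"
```

```text
t 1.45 pos [0.5058 0.096  0.2305] F [-0.1193  0.1413 -0.1244] w 0.0867961800688959
off [ 0.0606 -0.0592 -0.1166] ang [-0.0005 -0.0009  0.0002]
```

Call:
drive_tool(offset=[[0,-0.025,-0.05],[0.015,-0.05,-0.095],[0.035,-0.059,-0.1165],[0.06,-0.059,-0.1165],[0.06,-0.059,-0.1165]], angular=[[0,0,0],[0,0,0],[0,0,0],[0,0,0],[0,0,0]])

```text
time_s: 2.08
tool_pos: [0.5672, -0.0186, 0.1686]
tool_rot: [105.3, 89.7, -162.7]
force: [-0.0, -0.6, -0.2]
grip_width: 0.0872
```

```bash
python3 -c "
from h import *
goal([.569,-.0185,.084])
for n in('scene','top'):
    im=cam(n)['pixels'][:,:,::-1]; im=im[130:290,190:350] if n=='scene' else im[120:220,175:315]
    cv2.imwrite('pics/a_%s.png'%n,cv2.resize(im,None,fx=3.7,fy=3.7,interpolation=cv2.INTER_CUBIC))
"
```

```text
t 2.075 pos [ 0.5672 -0.0186  0.1686] F [-0.0095 -0.6468 -0.1967] w 0.08724612038529915
off [ 0.0846 -0.0022  0.0001] ang [-0.0011 -0.0012 -0.0044]
```

View pics/a_scene.png

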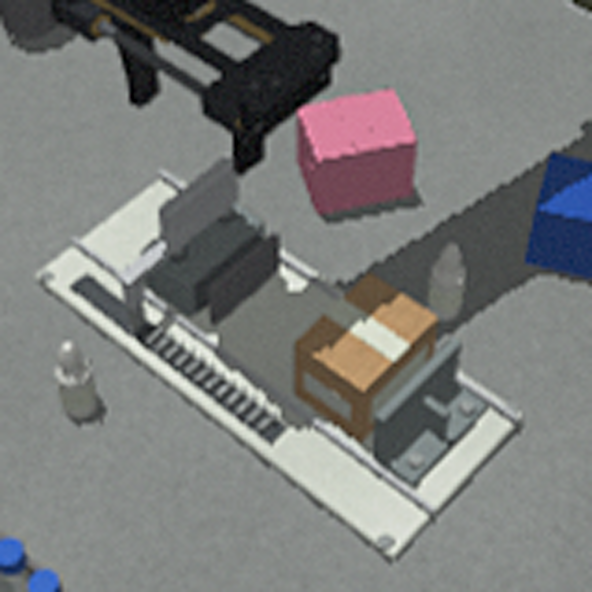

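View pics/a_top.png

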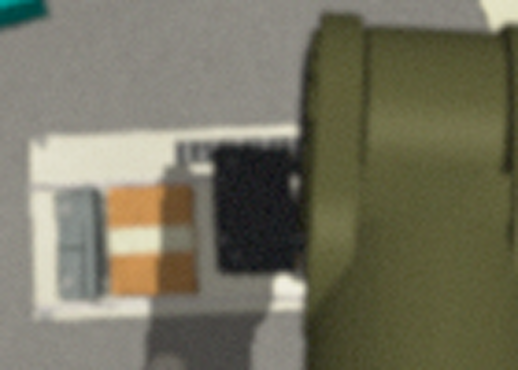

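The fingers straddle the bar in the scene view: fingertips at about (140,95) and (247,160), bar at (200,205). I go down and close gently.

Call:
drive_tool(offset=[[0.025,-0.001,0],[0.05,-0.002,0],[0.07,-0.002,0],[0.085,-0.002,0],[0.085,-0.002,0]], angular=[[0,0,0],[0,0,0],[0,0,0],[0,0,0],[0,0,0]])

```text
time_s: 2.8
tool_pos: [0.5707, -0.0176, 0.0859]
tool_rot: [146.5, 90.0, -121.5]
force: [0.4, 0.6, -0.1]
grip_width: 0.0869
```

Call:
drive_tool(offset=[[0,0,0],[0,0,0],[0,0,0],[0,0,0],[0,0,0],[0,0,0],[0,0,0],[0,0,0]], angular=[[0,0,0],[0,0,0],[0,0,0],[0,0,0],[0,0,0],[0,0,0],[0,0,0],[0,0,0]], fingers=1, squeeze=10)

```text
time_s: 3.8
tool_pos: [0.5706, -0.0177, 0.0859]
tool_rot: [151.1, 89.9, -116.9]
force: [0.2, -0.5, 0.6]
grip_width: 0.015
```

```bash
python3 -c "
from h import *
goal([.569,-.0185,.084])"
```

```text
t 3.8 pos [ 0.5706 -0.0177  0.0859] F [ 0.2193 -0.5     0.639 ] w 0.015025405189405294
off [ 0.0019  0.0017 -0.0007] ang [ 0.0008 -0.001  -0.0005]
```

Call:
drive_tool(offset=[[0,0,0],[0,0,0],[0,0,0],[0,0,0],[0,0,0],[0,0,0]], angular=[[0,0,0],[0,0,0],[0,0,0],[0,0,0],[0,0,0],[0,0,0]], fingers=1, squeeze=40)

```text
time_s: 4.55
tool_pos: [0.5706, -0.0178, 0.0859]
tool_rot: [154.7, 89.9, -113.3]
force: [-0.0, -1.3, -0.4]
grip_width: 0.0115
```

```bash
python3 -c "
from h import *
goal([.569,-.0185,.084])"
```

```text
t 4.55 pos [ 0.5706 -0.0178  0.0859] F [-0.0405 -1.3314 -0.4134] w 0.011482027911569437
off [ 0.0019  0.0017 -0.0006] ang [ 0.0007 -0.0011 -0.0005]
```

Call:
drive_tool(offset=[[-0.004,0,0],[-0.008,0,0],[-0.011,0,0],[-0.013,0,0],[-0.013,0,0],[-0.013,0,0],[-0.013,0,0]], angular=[[0,0,0],[0,0,0],[0,0,0],[0,0,0],[0,0,0],[0,0,0],[0,0,0]])

```text
time_s: 5.42
tool_pos: [0.5705, -0.0177, 0.0987]
tool_rot: [138.4, 89.9, -129.5]
force: [4.5, -1.0, -11.9]
grip_width: 0.0117
```

```bash
python3 -c "
from h import *
goal([.569,-.0185,.084])
im=cam('scene')['pixels'][:,:,::-1][130:290,190:350]
cv2.imwrite('pics/b.png',cv2.resize(im,None,fx=3.7,fy=3.7,interpolation=cv2.INTER_CUBIC))
"
```

```text
t 5.425 pos [ 0.5705 -0.0177  0.0987] F [  4.4874  -0.95   -11.936 ] w 0.011738470138306116
off [ 0.0147  0.0015 -0.0008] ang [ 0.0008 -0.0009 -0.0008]
```

View pics/b.png

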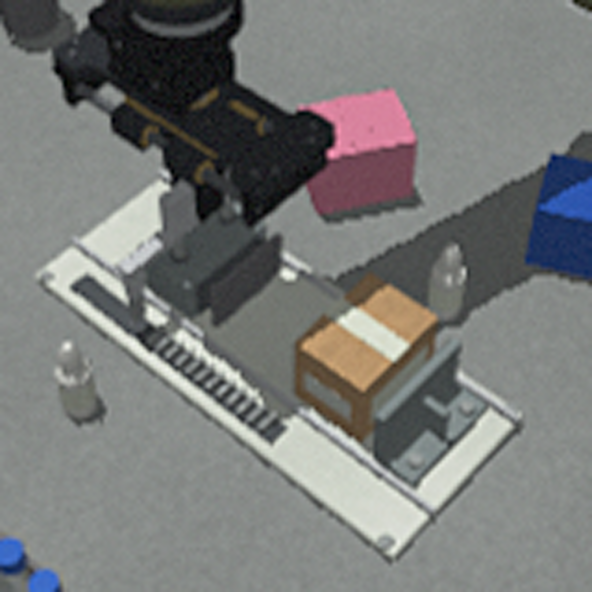

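Call:
drive_tool(offset=[[0,0,0.004],[0,0,0.011],[0,0,0.018],[0,0,0.025],[0,0,0.032],[0,0,0.039],[0,0,0.046],[0,0,0.053],[0,0,0.06],[0,0,0.063]], angular=[[0,0,0],[0,0,0],[0,0,0],[0,0,0],[0,0,0],[0,0,0],[0,0,0],[0,0,0],[0,0,0],[0,0,0]])

```text
time_s: 6.72
tool_pos: [0.5684, 0.0461, 0.0987]
tool_rot: [151.3, 89.9, -116.6]
force: [5.0, -1.6, -12.3]
grip_width: 0.0117
```

```bash
python3 -c "
from h import *
goal([.569,-.0185,.084])
im=cam('scene')['pixels'][:,:,::-1][130:290,190:350]
cv2.imwrite('pics/c.png',cv2.resize(im,None,fx=3.7,fy=3.7,interpolation=cv2.INTER_CUBIC))
"
```

```text
t 6.725 pos [0.5684 0.0461 0.0987] F [  4.9971  -1.5976 -12.2904] w 0.01165946334259075
off [ 0.0148  0.0018 -0.0646] ang [ 0.0015 -0.0008 -0.0004]
```

View pics/c.png

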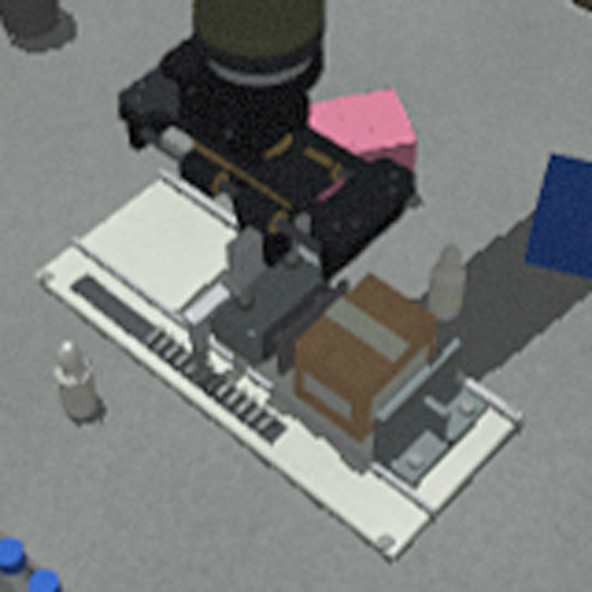

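Call:
drive_tool(offset=[[0,0,0.003],[0,0,0.006],[0,0,0.009],[0,0,0.011],[0,0,0.011]], angular=[[0,0,0],[0,0,0],[0,0,0],[0,0,0],[0,0,0]])

```text
time_s: 7.4
tool_pos: [0.568, 0.0581, 0.0987]
tool_rot: [100.7, 90.0, -167.1]
force: [4.3, 1.0, -12.3]
grip_width: 0.0118
```

Call:
drive_tool(offset=[[0,0,0.001],[0,0,0.002],[0,0,0.003],[0,0,0.003]], angular=[[0,0,0],[0,0,0],[0,0,0],[0,0,0]])

```text
time_s: 7.9
tool_pos: [0.5679, 0.0607, 0.0987]
tool_rot: [149.5, 90.0, -118.4]
force: [4.9, -1.7, -12.6]
grip_width: 0.0112
```

Call:
drive_tool(offset=[[0,0,0.001],[0,0,0.002],[0,0,0.003],[0,0,0.003]], angular=[[0,0,0],[0,0,0],[0,0,0],[0,0,0]])

```text
time_s: 8.4
tool_pos: [0.5679, 0.0632, 0.0987]
tool_rot: [165.3, 89.9, -102.6]
force: [4.4, -2.2, -12.4]
grip_width: 0.0118
```

Call:
drive_tool(offset=[[0,0,0.001],[0,0,0.002],[0,0,0.003],[0,0,0.003]], angular=[[0,0,0],[0,0,0],[0,0,0],[0,0,0]])

```text
time_s: 8.9
tool_pos: [0.5678, 0.0658, 0.0987]
tool_rot: [169.2, 89.9, -98.8]
force: [5.0, -1.4, -12.3]
grip_width: 0.012
```

Call:
drive_tool(offset=[[0,0,0.001],[0,0,0.002],[0,0,0.002],[0,0,0.002]], angular=[[0,0,0],[0,0,0],[0,0,0],[0,0,0]])

```text
time_s: 9.4
tool_pos: [0.5677, 0.0673, 0.0986]
tool_rot: [170.4, 89.9, -97.5]
force: [5.1, -1.4, -11.7]
grip_width: 0.0118
```

```bash
python3 -c "
from h import *
goal([.569,-.0185,.084])
im=cam('scene')['pixels'][:,:,::-1][180:280,220:340]
cv2.imwrite('pics/d.png',cv2.resize(im,None,fx=6,fy=6,interpolation=cv2.INTER_CUBIC))
"
```

```text
t 9.4 pos [0.5677 0.0673 0.0986] F [  5.0625  -1.4283 -11.7095] w 0.011822521646049437
off [ 0.0148  0.0018 -0.0857] ang [ 0.0007 -0.0023 -0.0004]
```

View pics/d.png

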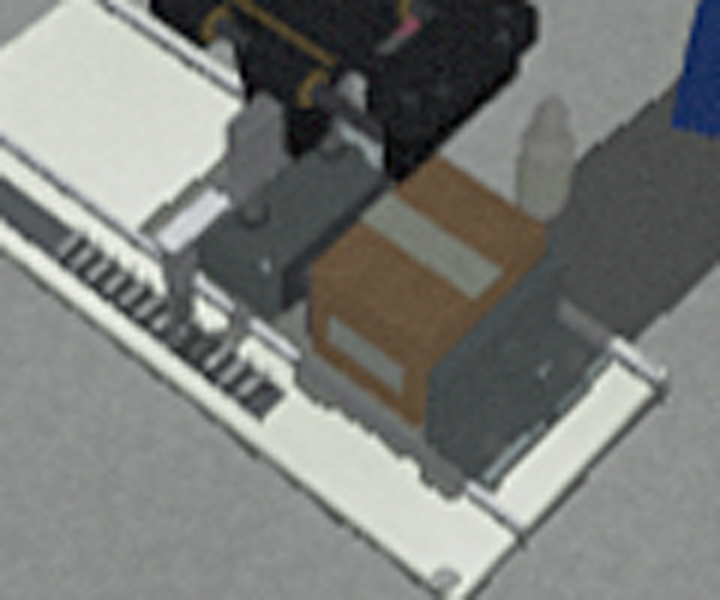

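Call:
drive_tool(offset=[[0,0,0.001],[0,0,0.002],[0,0,0.002],[0,0,0.002]], angular=[[0,0,0],[0,0,0],[0,0,0],[0,0,0]])

```text
time_s: 9.95
tool_pos: [0.5677, 0.0687, 0.0986]
tool_rot: [172.6, 89.8, -95.4]
force: [5.7, -0.8, -13.1]
grip_width: 0.0119
```

Call:
drive_tool(offset=[[0,0,0.001],[0,0,0.002],[0,0,0.002],[0,0,0.002]], angular=[[0,0,0],[0,0,0],[0,0,0],[0,0,0]])

```text
time_s: 10.45
tool_pos: [0.5676, 0.0703, 0.0986]
tool_rot: [173.8, 89.8, -94.2]
force: [4.6, -1.8, -13.0]
grip_width: 0.0116
```

Call:
drive_tool(offset=[[0,0,0.001],[0,0,0.002],[0,0,0.002],[0,0,0.002]], angular=[[0,0,0],[0,0,0],[0,0,0],[0,0,0]])

```text
time_s: 10.95
tool_pos: [0.5676, 0.0717, 0.0986]
tool_rot: [174.7, 89.8, -93.3]
force: [5.1, -1.5, -13.1]
grip_width: 0.0119
```

Call:
drive_tool(offset=[[0,0,0.001],[0,0,0.002],[0,0,0.003],[0,0,0.003]], angular=[[0,0,0],[0,0,0],[0,0,0],[0,0,0]])

```text
time_s: 11.45
tool_pos: [0.5675, 0.0731, 0.0985]
tool_rot: [174.4, 89.7, -93.6]
force: [4.8, -3.3, -12.8]
grip_width: 0.0112
```

```bash
python3 -c "
from h import *
goal([.569,-.0185,.084])
im=cam('scene')['pixels'][:,:,::-1][180:280,220:340]
cv2.imwrite('pics/e.png',cv2.resize(im,None,fx=6,fy=6,interpolation=cv2.INTER_CUBIC))
"
```

```text
t 11.45 pos [0.5675 0.0731 0.0985] F [  4.7834  -3.3376 -12.7956] w 0.0112279382136896
off [ 0.0151  0.0016 -0.0915] ang [-0.0015 -0.0058 -0.0006]
```

View pics/e.png

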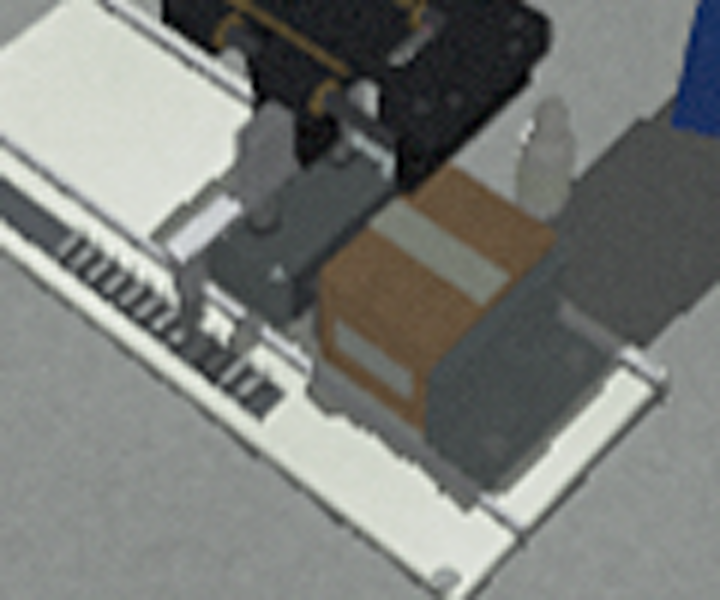

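Call:
drive_tool(offset=[[0,0,0.001],[0,0,0.002],[0,0,0.003],[0,0,0.003]], angular=[[0,0,0],[0,0,0],[0,0,0],[0,0,0]])

```text
time_s: 12.0
tool_pos: [0.5675, 0.0741, 0.0985]
tool_rot: [175.7, 89.5, -92.5]
force: [5.8, -4.2, -12.3]
grip_width: 0.0117
```

Call:
drive_tool(offset=[[0,0,0.001],[0,0,0.002],[0,0,0.003],[0,0,0.003]], angular=[[0,-0.003,0],[0,-0.006,0],[0,-0.006,0],[0,-0.006,0]])

```text
time_s: 12.5
tool_pos: [0.5675, 0.0747, 0.0984]
tool_rot: [170.6, 89.7, -97.6]
force: [5.6, -4.9, -12.1]
grip_width: 0.0119
```

```bash
python3 -c "
from h import *
goal([.569,-.0185,.084])
"
```

```text
t 12.5 pos [0.5675 0.0747 0.0984] F [  5.5914  -4.9303 -12.0913] w 0.011941918870154368
off [ 0.0148  0.0014 -0.0932] ang [-0.0037 -0.0047 -0.0008]
```

Run:
```python
from h import *
t=cv2.imread("pics/raw_top0.png")[150:170,215:305]; a=cv2.resize(t,None,fx=8.5,fy=8.5,interpolation=cv2.INTER_CUBIC)
s=cam("scene")["pixels"][:,:,::-1][205:255,220:275]; b=cv2.resize(s,None,fx=7,fy=7,interpolation=cv2.INTER_CUBIC)
s0=cv2.imread("pics/raw_scene0.png")[205:255,220:275]; b0=cv2.resize(s0,None,fx=7,fy=7,interpolation=cv2.INTER_CUBIC)
bb=np.hstack([b0,b]); o=np.zeros((a.shape[0]+bb.shape[0],max(a.shape[1],bb.shape[1]),3),np.uint8); o[:a.shape[0],:a.shape[1]]=a; o[a.shape[0]:,:bb.shape[1]]=bb
cv2.imwrite("pics/f.png",o); print(o.shape,a.shape)
```

```text
(520, 770, 3) (170, 765, 3)
```

View pics/f.png

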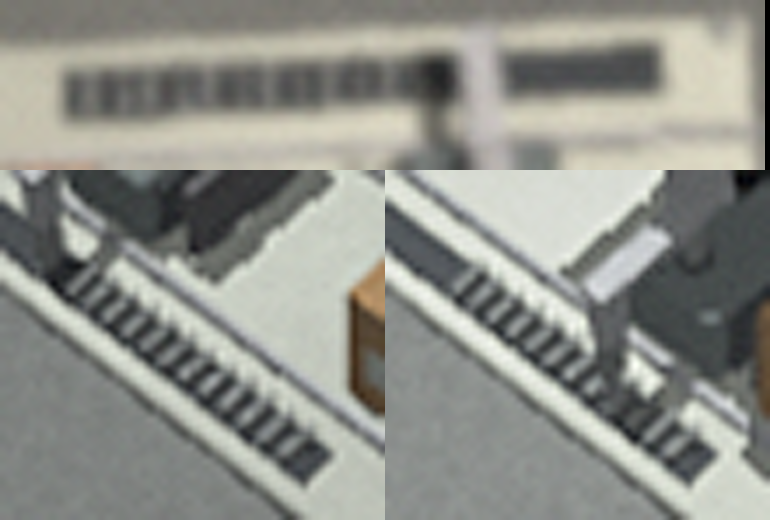

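Call:
drive_tool(offset=[[0,0,0.002],[0,0,0.004],[0,0,0.005],[0,0,0.006],[0,0,0.006],[0,0,0.006]], angular=[[0,-0.005,0],[0,-0.005,0],[0,-0.005,0],[0,-0.005,0],[0,-0.005,0],[0,-0.005,0]])

```text
time_s: 13.3
tool_pos: [0.5674, 0.0772, 0.0982]
tool_rot: [165.3, 89.8, -103.0]
force: [4.9, -5.3, -12.3]
grip_width: 0.0114
```

```bash
python3 -c "
from h import *
goal([.569,.0795,.0986])
"
```

```text
t 13.3 pos [0.5674 0.0772 0.0982] F [  4.8599  -5.3083 -12.3284] w 0.01140334042248566
off [-0.0004 -0.0016  0.0022] ang [-0.0054 -0.0038 -0.001 ]
```

Call:
drive_tool(offset=[[0,0,0.002],[0,0,0.004],[0,0,0.005],[0,0,0.005],[0,0,0.005]], angular=[[-0.005,-0.004,0],[-0.005,-0.004,0],[-0.005,-0.004,0],[-0.005,-0.004,0],[-0.005,-0.004,0]])

```text
time_s: 13.92
tool_pos: [0.5673, 0.0784, 0.098]
tool_rot: [161.3, 89.7, -106.8]
force: [5.3, -6.3, -12.1]
grip_width: 0.0117
```

```bash
python3 -c "
from h import *
goal([.569,.0795,.0986])
"
```

```text
t 13.925 pos [0.5673 0.0784 0.098 ] F [  5.3432  -6.3274 -12.077 ] w 0.011695926380300908
off [-0.0006 -0.0017  0.0011] ang [-0.0024 -0.0043 -0.0015]
```

Call:
drive_tool(offset=[[0,0,0.002],[0,0,0.004],[0,0,0.005],[0,0,0.005],[0,0,0.005]], angular=[[0,-0.004,0],[0,-0.004,0],[0,-0.004,0],[0,-0.004,0],[0,-0.004,0]])

```text
time_s: 14.55
tool_pos: [0.5673, 0.0792, 0.0978]
tool_rot: [161.7, 89.7, -106.5]
force: [3.7, -8.2, -12.9]
grip_width: 0.0118
```

```bash
python3 -c "
from h import *
goal([.569,.0795,.0986])
im=cam('scene')['pixels'][:,:,::-1][180:280,220:340]
cv2.imwrite('pics/g.png',cv2.resize(im,None,fx=6,fy=6,interpolation=cv2.INTER_CUBIC))
"
```

```text
t 14.55 pos [0.5673 0.0792 0.0978] F [  3.7342  -8.1983 -12.8844] w 0.011824583355753902
off [-0.0008 -0.0017  0.0002] ang [-0.0045 -0.0052 -0.0017]
```

View pics/g.png

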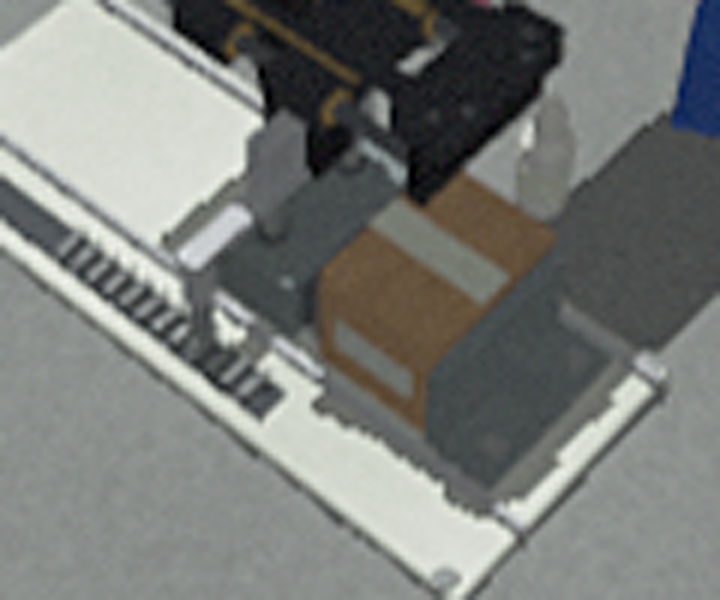

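Call:
drive_tool(offset=[[0.001,0,0.0042],[0.002,0,0.0042],[0.003,0,0.0042],[0.004,0,0.0042],[0.004,0,0.0042]], angular=[[0,-0.005,0],[0,-0.005,0],[0,-0.005,0],[0,-0.005,0],[0,-0.005,0]])

```text
time_s: 15.22
tool_pos: [0.5674, 0.0792, 0.0945]
tool_rot: [156.1, 89.7, -112.3]
force: [3.0, -6.8, -6.2]
grip_width: 0.0121
```

```bash
python3 -c "
from h import *
goal([.569,.0795,.0859])
"
```

```text
t 15.225 pos [0.5674 0.0792 0.0945] F [ 3.0418 -6.8032 -6.2379] w 0.012114134617462077
off [ 0.0086 -0.0017  0.0003] ang [-0.0066 -0.0048 -0.0021]
```

Fz went from -12.9 to -6.2 with the bar at about 8.6 mm, so the catch is on a tooth crest. The forward notch should give a pad of about 12 mm and the backward one only about 2 mm. I lift again and go forward.

Call:
drive_tool(offset=[[-0.003,0,0.0035],[-0.004,0,0.0035],[-0.004,0,0.005],[-0.004,0,0.0065],[-0.004,0,0.008],[-0.004,0,0.008],[-0.004,0,0.008]], angular=[[0,-0.005,0],[0,-0.005,0],[0,-0.005,0],[0,-0.005,0],[0,-0.005,0],[0,-0.005,0],[0,-0.005,0]])

```text
time_s: 16.1
tool_pos: [0.5673, 0.082, 0.0982]
tool_rot: [156.5, 89.6, -112.0]
force: [4.5, -9.3, -11.7]
grip_width: 0.0115
```

```bash
python3 -c "
from h import *
goal([.569,.083,.0859])
"
```

```text
t 16.1 pos [0.5673 0.082  0.0982] F [  4.5352  -9.3393 -11.7377] w 0.01145334530546576
off [ 0.0123 -0.0018  0.001 ] ang [-0.0088 -0.006  -0.0027]
```

Call:
drive_tool(offset=[[0,0,0.005],[0,0,0.006],[0,0,0.0065],[0.001,0,0.0065],[0.002,0,0.0065],[0.003,0,0.0065],[0.004,0,0.0065],[0.004,0,0.0065]], angular=[[0,-0.006,0],[0,-0.006,0],[0,-0.006,0],[0,-0.006,0],[0,-0.006,0],[0,-0.006,0],[0,-0.006,0],[0,-0.006,0]])

```text
time_s: 17.1
tool_pos: [0.5673, 0.0827, 0.094]
tool_rot: [155.8, 89.6, -112.8]
force: [4.8, -10.9, -10.9]
grip_width: 0.0118
```

```bash
python3 -c "
from h import *
goal([.569,.083,.0859])
"
```

```text
t 17.1 pos [0.5673 0.0827 0.094 ] F [  4.7762 -10.8954 -10.8932] w 0.011829974307064329
off [ 0.0081 -0.0018  0.0003] ang [-0.0112 -0.0069 -0.0031]
```

Call:
drive_tool(offset=[[0.001,0,0.0056],[0.002,0,0.0056],[0.003,0,0.0056],[0.003,0,0.0056]], angular=[[0,-0.007,0],[0,-0.007,0],[0,-0.007,0],[0,-0.007,0]])

```text
time_s: 17.6
tool_pos: [0.5673, 0.0826, 0.0909]
tool_rot: [151.1, 89.6, -117.7]
force: [4.5, -10.2, -10.3]
grip_width: 0.0121
```

```bash
python3 -c "
from h import *
goal([.569,.083,.0859])
"
```

```text
t 17.6 pos [0.5673 0.0826 0.0909] F [  4.4995 -10.2278 -10.2554] w 0.012072155735740069
off [ 0.005  -0.0018  0.0003] ang [-0.0132 -0.0066 -0.0037]
```

Call:
drive_tool(offset=[[0.001,0,0.005],[0.002,0,0.005],[0.003,0,0.005],[0.004,0,0.005],[0.0045,0,0.005],[0.0045,0,0.005]], angular=[[0,-0.007,0],[0,-0.007,0],[0,-0.007,0],[0,-0.007,0],[0,-0.007,0],[0,-0.007,0]])

```text
time_s: 18.35
tool_pos: [0.5673, 0.0826, 0.0865]
tool_rot: [144.3, 89.6, -124.5]
force: [3.6, -8.8, -9.4]
grip_width: 0.0119
```

```bash
python3 -c "
from h import *
goal([.569,.083,.0859])
"
```

```text
t 18.35 pos [0.5673 0.0826 0.0865] F [ 3.6154 -8.8145 -9.423 ] w 0.011944721649875761
off [ 0.0006 -0.0017  0.0004] ang [-0.0148 -0.0056 -0.0041]
```

Call:
drive_tool(offset=[[0.0005,0,0.003],[0.001,0,0.002],[0.001,0,0.001],[0.001,0,0],[0.001,0,0]], angular=[[0,0,0],[0,0,0],[0,0,0],[0,0,0],[0,0,0]])

```text
time_s: 18.98
tool_pos: [0.5673, 0.0823, 0.0859]
tool_rot: [145.7, 89.6, -123.2]
force: [0.5, -4.1, -4.4]
grip_width: 0.012
```

```bash
python3 -c "
from h import *
goal([.569,.083,.0859])
"
```

```text
t 18.975 pos [0.5673 0.0823 0.0859] F [ 0.4662 -4.0653 -4.3872] w 0.011979473871787612
off [-0.     -0.0017  0.0007] ang [-0.0144 -0.006  -0.0041]
```

Call:
drive_tool(offset=[[0,0,0],[0,0,0],[0,0,0],[0,0,0],[0,0,0],[0,0,0]], angular=[[0,0,0],[0,0,0],[0,0,0],[0,0,0],[0,0,0],[0,0,0]], fingers=0.36)

```text
time_s: 19.73
tool_pos: [0.5673, 0.0824, 0.0859]
tool_rot: [144.7, 89.6, -124.1]
force: [-0.4, -0.3, 0.3]
grip_width: 0.0279
```

```bash
python3 -c "
from h import *
goal([.569,.083,.0859])
im=cam('scene')['pixels'][:,:,::-1][180:280,220:340]
cv2.imwrite('pics/i.png',cv2.resize(im,None,fx=6,fy=6,interpolation=cv2.INTER_CUBIC))
"
```

```text
t 19.725 pos [0.5673 0.0824 0.0859] F [-0.4478 -0.2567  0.3048] w 0.027880755588719122
off [ 0.     -0.0017  0.0006] ang [-0.0145 -0.0058 -0.0042]
```

View pics/i.png

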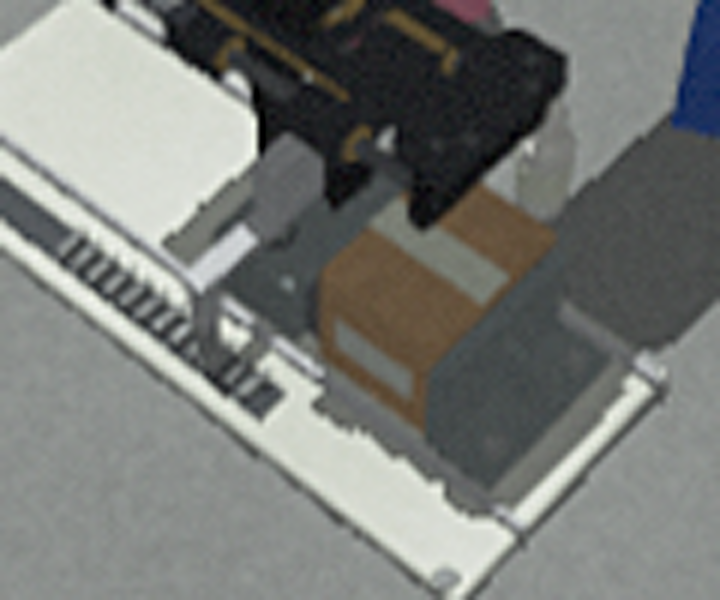

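Released, and the force is zero. Now I raise the tool and back away to check.

Call:
drive_tool(offset=[[-0.01,0,0],[-0.03,0,0],[-0.06,0,0],[-0.1,0,0],[-0.14,0,-0.03],[-0.15,0,-0.09],[-0.15,0,-0.15],[-0.15,0,-0.21],[-0.15,0,-0.25],[-0.15,0,-0.25]], angular=[[0,0,0],[0,0,0],[0,0,0],[0,0,0],[0,0,0],[0,0,0],[0,0,0],[0,0,0],[0,0,0],[0,0,0]])

```text
time_s: 21.02
tool_pos: [0.5719, -0.1719, 0.2384]
tool_rot: [157.4, 89.5, -111.9]
force: [0.5, -0.4, -0.6]
grip_width: 0.0277
```

```bash
python3 -c "
from h import *
goal([.569,.083,.0859])
im=cam('scene')['pixels'][:,:,::-1][165:285,190:340]
cv2.imwrite('pics/j.png',cv2.resize(im,None,fx=5,fy=5,interpolation=cv2.INTER_CUBIC))
im=cam('top')['pixels'][:,:,::-1][145:215,175:315]
cv2.imwrite('pics/k.png',cv2.resize(im,None,fx=5.6,fy=5.6,interpolation=cv2.INTER_CUBIC))
"
```

```text
t 21.025 pos [ 0.5719 -0.1719  0.2384] F [ 0.5432 -0.3846 -0.5871] w 0.027707515148150976
off [ 0.1504 -0.0008  0.2562] ang [-0.0223 -0.0082 -0.0035]
```

View pics/j.png

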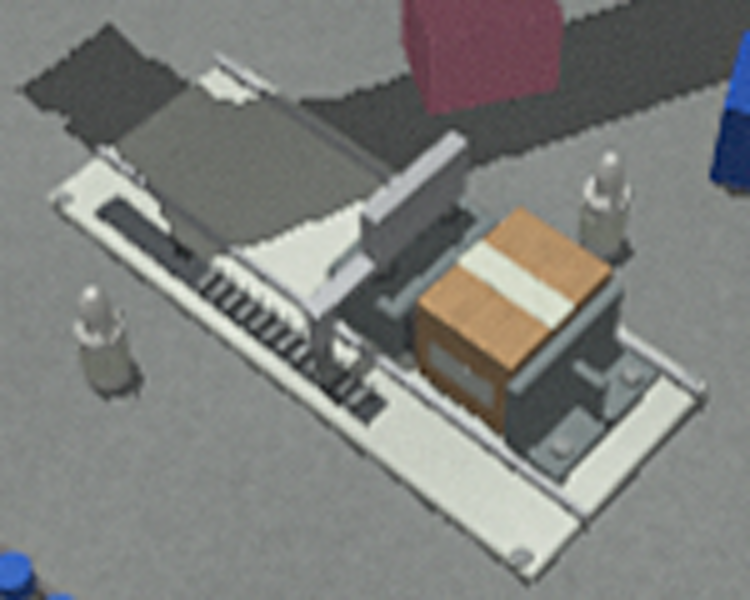

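View pics/k.png

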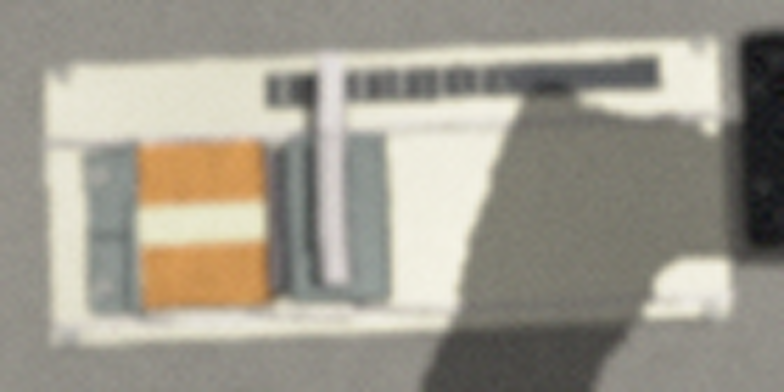

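The jaw is pressed up to the carton, and the carton touches the stop in both views. A numeric check of bar height and pad travel follows.

Run:
```python
from h import *
t=cam("top"); s=cam("scene")
T=lambda u,v:(175+(u+.5)/5.6-.5,145+(v+.5)/5.6-.5)
S=lambda u,v:(190+(u+.5)/5-.5,165+(v+.5)/5-.5)
def tri(a,b):
    o1,d1=ray(t,a);o2,d2=ray(s,b)
    k=np.linalg.lstsq(np.c_[d1,-d2],o2-o1,rcond=None)[0]; p,q=o1+k[0]*d1,o2+k[1]*d2; return (p+q)/2,np.linalg.norm(p-q)
print("before bar near-end corner",tri(T(540,272),S(319,44)))
print("after",tri(T(327,284),S(466,140)))
print("top bar",[onz(t,T(u,200),.108)[1] for u in(314,346)],"carton front/rear",onz(t,T(138,200),.074)[1],onz(t,T(267,200),.074)[1])
```

```text
before bar near-end corner (array([ 0.5351, -0.0142,  0.1087]), np.float64(0.00015406856674199217))
after (array([0.5305, 0.0851, 0.1069]), np.float64(0.0009297086200570099))
top bar [np.float64(0.09029852075785724), np.float64(0.07544690478629244)] carton front/rear 0.17715112108028688 0.11501819707589565
```

```bash
python3 -c "
from cell import sign_off
print(sign_off())"
```

```text
the job is handed in; nothing more can be done
None
```

The carton is held in its desk holder, and I've handed the job in. No verdict was reported, so the result rests on my own checks.

**What I did:** I took the bar from above, lifted it about 13 mm, and slid the jaw until the pad pressed the carton against the end stop. The first time I lowered the bar, the catch rested on a tooth at about 8.6 mm. I lifted it again, moved the jaw about 3.5 mm further on and lowered it into the next notch. Then I opened the fingers partway and backed off.

**Last checks:**
- **Bar:** the tool was back at its original gripping height (0.0859 m) with the bar down. Camera triangulation put the bar top at 107 mm, against 109 mm before, so within error.
- **Pad:** it is pushed in about 10–13 mm, inside the 2–14.5 mm limit. The estimates differed: about 10–10.5 mm from tool travel, 11 mm from force, and 11–13 mm from the top picture.
- **Carton:** it looks upright and against the stop in both views.
- **Force:** the highest I read along the slide was about 11 N, which includes friction. It was near zero after release.
- **Bystanders:** the two dropper bottles beside the holder look unmoved. I did not re-measure the other bystanders, but the arm stayed well above or away from them.

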